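# Clamp a circuit board to its slanted repair stand

### The arm

A 7-joint arm with a two-finger parallel gripper is mounted at the origin on the work surface. World frame = base frame: x ahead of the robot, y to its left, z up, the work surface at z = 0. Lengths are in m, angles in degrees, forces in N, time in s.
With the tool pointing down it reaches from about 0.425 to 1.025 m from the base axis. Payload 3.6 kg.
Tool frame: the origin (TCP) lies on the centre line of the jaws, within the pads' length; the fingertips stand 14 mm ahead of it and the grasp point (between the pads) lies 5 mm behind it; z points along the fingers, y is the line along which they close (so a half turn about z gives the same grasp; the last joint's range is limited). The gripper opens to 85 mm and grips with 20 to 120 N. Pads are 22 mm wide; open, the fingers measure 114 mm over their backs; the gripper's body (76 mm by 85 mm) begins 54 mm behind the grasp point. The pads swing forward as they close: fully open they stand 13 mm farther back than shut.
Start: joints at [61.965, 33.873, 2.773, 92.16, -1.908, 54.013, -1.931], TCP at [0.28, -0.669, 0.245] pointing down, gripper open.
Joint ranges: [-153.93, 153.93], [-27.13, 128.08], [-72.61, 78.16], [10.71, 143.7], [-87.88, 267.88], [4.46, 118.87], [-176.78, 176.78]. Speed limits (degrees/s): [147.25, 147.25, 180, 180, 180, 180, 180].

### API

Orientations are given as [roll, pitch, yaw] about the fixed x, y, z axes, in that order (R = Rz(yaw) Ry(pitch) Rx(roll)).
In Python, from station import sense, get_image, camera_info, close_job, boxes_of, silhouettes gives the robot as it stands.
- The arm moves only by the tool servo_tool, never from a script. Its arguments are lists of equal length, an entry for each row: "linear": the shift along the tool's x, y, z in mm, a list of three; "delta_rot": the turn, a rotation vector about the tool's x, y, z in rad, a list of three; "grip": the finger opening in mm, from 0 to 85.4. In form: {"linear": [[x, y, z], ...], "delta_rot": [[wx, wy, wz], ...], "grip": [grip, ...]}. A call has 1 to 10 rows; each row shifts and turns the commanded pose from where the row before left it, along the tool's axes as they then stand; what a row does not reach is not made up. A row lasts 1/10 s, in which the tool goes at most 50 mm and 8.59 degrees, less where a joint would pass 70% of its speed; a pose out of reach is approached as far as the arm can. A call with a gripper value outside its range is refused whole. The fingers move at their own pace and stop on an object; the grip force is fixed at half the most. Time passes only in rows, so rows that do not move let the fingers close. It gives the time, the measured TCP pose, the force, the opening and the grip force at its end, in the units of the state.
- sense(): the state, without advancing time (a new reading comes with each control period).
- get_image(name): name is "side" or "top"; returns (picture, depth): 384x512x3 uint8, red, green, blue; 384x512 float32, m along the optical axis (not along the pixel's ray), 0 where there is no reading.
- camera_info(name): a dict with "fx", "fy", "cx", "cy" (pixels), "xyz" and "orientation" of the camera in the world. Camera axes: x right, y up, looking along -z (the intrinsics and any distortion apply to the point x, -y, -z); pixel columns grow to the right and rows downward; lengths in m; the calibration is good to about 2 mm. A picture is of the moment at which its call begins. camera_info takes no time and is no camera call.
- close_job(): hands the job in; it is judged then, once.
Trained networks look in the newest picture that a camera, given by its name, has taken for a name from the list of things; names that differ only in an ending like _2 or _b are one class to them, and where a whole thing is asked for, a point or a joint stands for the part that bears it (a point fixed in the world has none). Each returns a list of dicts, best first, with "p" (0 to 1); they miss things now and then, are a little off and sometimes report something else, mostly with a low value. They report only what shows in the picture. A call takes as long as a camera call. They do not tell look-alikes from the thing itself.
- boxes_of(camera, name): "position" ([column, row] in pixels, amid what is visible of it).
- silhouettes(camera, name): "pixels" (384x512 bool, what is visible of it) and "position" ([column, row] in pixels, amid what is visible of it).
The state is a dict: "t": time; "q": joint angles; "qvel": joint speeds; "tau": joint torques, N m; "ee_pos": TCP position; "tool_rot": TCP orientation; "force": force on the tool from outside, world axes, zero at the start; "torque": the same for the moment, N m; "finger_gap": finger opening in m; "grasp_force": force on a finger pad.
Only numpy, scipy, OpenCV 4.12 (cv2) and the standard library are available. Lean on these libraries where they do the work, as an engineer would, in place of code of your own. Each camera call takes 0.05 s, during which the arm holds its last target. There are 200 camera calls.

### The job

Get the circuit board ready for soldering: take the black spring clamp off the upright strip it is parked on and clip it over the top edge of the slanted stand that holds the board, about the middle of the edge, pushed fully home so that its jaws grip board and stand plate together. Leave the board sitting in its stand as it is, let go of the clamp, and do not disturb the other things on the bench.

Things in the scene. Friction and masses are not known exactly. Their poses are not given: they have to be found in the camera images.
- clamp: Black plastic spring clamp like a big clothes-peg, 80 mm long, 22 mm wide, 50 g, clipped upright on the strip; same either way round. Origin at the middle of the hinge axis; z up to the tails, y along the hinge and the gripped edge, x across the jaws. Tails reach z = +44 mm, jaws -36 mm; an edge fully home meets the steel spring barrel at z = -10 mm. The frame is fixed to the half on its -x side.
- clamp_tails (a point): Point midway between the tails, where they are squeezed (along the clamp's x), 28 mm above the hinge. Clipped, the tails' outer faces slope outwards: 31 mm apart at z = 15 mm, 41 mm at their ends. Squeezed to the stop (8 N; 20 N is plenty) they are parallel, 26 mm apart. This point is fixed to the -x half: squeezed, it lies 5 mm off the clamp's middle plane.
- clamp_jaw (a joint): Clamp hinge: 0 rad with the jaws parallel on 6 mm (strip, or plate plus board), 0.36 squeezed to the stop, about -0.13 shut on nothing. At the stop the jaws are 18 mm apart at the tips and 10 mm at the barrel, and each half, so also the clamp's frame, has turned 0.18 rad about y against the clamp's middle plane; the hinge stays in that plane.
- strip: Parking strip, fixed: an upright steel plate 6 mm thick (along x), 120 mm long (along y), its top edge 65 mm above the bench, on a dark steel foot 70 x 120 x 10 mm. Origin under its centre on the bench, z up.
- stand: The repair stand that holds the board, fixed: foot 100 x 100 x 8 mm and a bare steel plate 3.6 mm thick, 100 mm wide, leaning 30 degrees from vertical with its top towards its -x side, and a ledge near the bottom. Origin under the foot's centre on the bench, z up, y along the plate's edges. The board lies on the upper (+x) face. Struts behind the plate stay 40 mm below its top edge.
- stand_edge (a point): Middle of this stand's top edge, halfway through the 6 mm of plate and board, at (-19.9, 0.0, 100.4) mm in the stand's frame. Its z points up along the slope (out of the edge, 30 degrees from vertical), y along the edge, x out of the plate's upper face. A clamp fully home in the middle has its origin 10 mm along this z and its z and y along these.
- board: Loose green circuit board, 96 mm wide, 85 mm tall, 2.4 mm thick, 60 g, lying on the stand's plate with its lower edge on the ledge and its top edge level with the plate's. The upper 30 mm of its face is bare in the middle. Origin at its centre, axes parallel to the stand's, at (2.9, 0.0, 64.5) mm in the stand's frame when seated.
- stand_empty: A second stand of the same make, fixed, without a board; not to be used.
- spool: Bystander: grey reel, 52 mm across, 38 mm high, upright. Origin under its centre.
- flux: Bystander: white bottle, 36 mm across, 75 mm high, upright. Origin under its centre.
- driver: Bystander: screwdriver 160 mm long, lying along its x.
- brush: Bystander: brush 150 mm long, lying along its x.
- tray: Bystander: black parts tray 90 x 130 x 25 mm. Origin under its centre.
- heatsink: Bystander: aluminium finned heat sink 50 x 50 x 26 mm. Origin under its centre.
- spare: Bystander: spare green boards lying flat in a stack, 90 x 110 x 6 mm. Origin under its centre.
Mind the look-alikes: they are no part of the job. Leave any brown or pink look-alike of the clamp alone.

How it is judged (in metres and radians):
At the end, for the whole second after the job is handed in: The clamp's jaws are closed on plate and board at the top edge (joint -0.07 to 0.09 rad), home to within 5 mm, within 20 mm of the edge's middle, in line with slope and edge to 0.2 rad; the board is still seated in the stand (within 10 mm and 0.1 rad); clamp and board are at rest (z of clamp in the frame of stand_edge between 0.004 and 0.015 m and y of clamp in the frame of stand_edge between -0.02 and 0.02 m and x of clamp in the frame of stand_edge between -0.006 and 0.006 m and value of joint clamp_jaw between -0.07 and 0.09 rad and angle between the z axis of clamp and the z axis of stand_edge, either way round below 0.2 rad and angle between the y axis of clamp and the y axis of stand_edge, either way round below 0.2 rad and distance of board from where it was at the start of the episode below 0.01 m and angle between the z axis of board and the z axis of stand, either way round below 0.1 rad and angle between the y axis of board and the y axis of stand, either way round below 0.1 rad and linear speed of each of clamp, board below 0.02 m/s); the robot touches nothing.
It fails at once if another thing on the bench was moved more than 30 mm (distance of any of spool, flux, driver, brush, tray, heatsink, spare from where it was at the start of the episode above 0.03 m).
It fails at once if the board came out of its stand (moved more than 25 mm) (distance of board from where it was at the start of the episode above 0.025 m).
It also fails if it takes over 42 s, if anything falls off the work surface, if the arm or the gripper's body presses on something with over 40 N, if the wrist force passes 120 N, or if a joint passes its speed limit or range.

## Working session

There is one attempt and no reset: what is moved stays moved. The work goes in short steps, Python scripts to look and compute and a tool call to move; the robot and the scene stay as the last step left them, time stands still between calls to the robot, and variables do not carry over. Pictures are saved under pics/ and viewed, at most 10 in all, crops included, and the job is handed in when it is done.

Besides the shell and the picture viewer there is one more tool, called after "Request:" in YAML: its name, and indented under it one key for each argument. servo_tool: Moves the arm, as the interface text tells. Its arguments: {"type":"object","properties":{"linear":{"type":"array","items":{"type":"array","items":{"type":"number"}}},"delta_rot":{"type":"array","items":{"type":"array","items":{"type":"number"}}},"grip":{"type":"array","items":{"type":"number"}}},"required":["linear","delta_rot","grip"]}

```bash
mkdir -p pics; cat > h.py <<'E'
import numpy as np,cv2
from scipy.spatial.transform import Rotation as R
from station import *
def cam(n):
    c=camera_info(n); return c
def rot(o): return R.from_euler('xyz',o,degrees=True).as_matrix() if len(o)==3 else R.from_quat(o).as_matrix()
def cloud(n,d):
    c=cam(n); v,u=np.mgrid[0:384,0:512]
    p=np.stack([(u-c['cx'])/c['fx']*d,-(v-c['cy'])/c['fy']*d,-d],-1)
    w=p@rot(c['orientation']).T+np.array(c['xyz']); w[d<=0]=np.nan
    return w
E
python3 - <<'E'
from h import *
for n in('side','top'):
    print(camera_info(n))
    im,d=get_image(n); np.savez(f'{n}0.npz',im=im,d=d)
    cv2.imwrite(f'pics/{n}0.png',cv2.resize(im[:,:,::-1],(800,600)))
    W=cloud(n,d)
    for k in('clamp','strip','stand','board','flux'):
        for s in silhouettes(n,k)[:4]:
            w=W[s['pixels']]; print(n,k,round(s['p'],2),np.round(s['position']),np.round(np.nanmedian(w,0),3),np.round(np.nanmax(w,0),3),np.median(im[s['pixels']],0))
print(sense())
E
```

```text
{'fx': 352.89075152825234, 'fy': 352.89075152825234, 'cx': 258.05054381862277, 'cy': 189.26926589738082, 'xyz': array([0.33968947, 0.65745816, 0.61705122]), 'orientation': array([  51.26464151,    0.79955429, -159.51008178])}
side clamp 0.95 [292. 308.] [0.416 0.298 0.046] [0.434 0.312 0.079] [99. 68. 42.]
side clamp 0.93 [238. 270.] [0.525 0.286 0.084] [0.569 0.294 0.118] [45. 47. 51.]
side clamp 0.82 [281. 253.] [0.475 0.169 0.052] [0.498 0.187 0.078] [166. 116. 126.]
side strip 0.71 [240. 308.] [0.513 0.311 0.01 ] [0.571 0.363 0.07 ] [113. 117. 126.]
side stand 0.83 [273. 207.] [0.553 0.021 0.008] [0.617 0.056 0.1  ] [208. 210. 215.]
side board 0.56 [267. 189.] [0.565 0.014 0.068] [0.6   0.052 0.102] [46.5 85.  53.5]
side board 0.51 [235. 268.] [0.537 0.287 0.094] [0.569 0.294 0.118] [32.  37.5 37.5]
side flux 0.72 [289. 166.] [ 0.556 -0.139  0.035] [ 0.595 -0.036  0.101] [164. 165. 158.]
side flux 0.17 [267. 189.] [0.565 0.008 0.069] [0.591 0.05  0.102] [39. 78. 48.]
{'fx': 366.3143365366305, 'fy': 366.3143365366305, 'cx': 257.15924508003087, 'cy': 189.29249384015853, 'xyz': arra
[... 671 characters left out ...]
46 0.106] [17. 43. 23.]
{'t': 0.6, 'q': array([61.96649715, 33.8719904 ,  2.77553168, 92.16014028, -1.90786799,
       54.01134936, -1.93096181]), 'qvel': array([ 0.10679057, -0.0413222 , -0.14204271, -0.02076543,  0.00662735,
        0.07118939,  0.05150413]), 'tau': array([ 7.36712877e-05, -5.48298204e+01,  1.54514372e+00, -1.98417807e+01,
        9.28528811e-03,  1.81427091e-03, -5.05494185e-06]), 'ee_pos': array([ 0.27948991, -0.66897675,  0.24532041]), 'tool_rot': array([1.79997110e+02, 2.72448026e-03, 2.26761908e+01]), 'force': array([ 0.05458009, -0.37652119, -0.43315861]), 'torque': array([-0.0443403 , -0.03183464, -0.05058008]), 'grasp_force': 0.0, 'finger_gap': 0.08529340091156455}
```

View pics/top0.png

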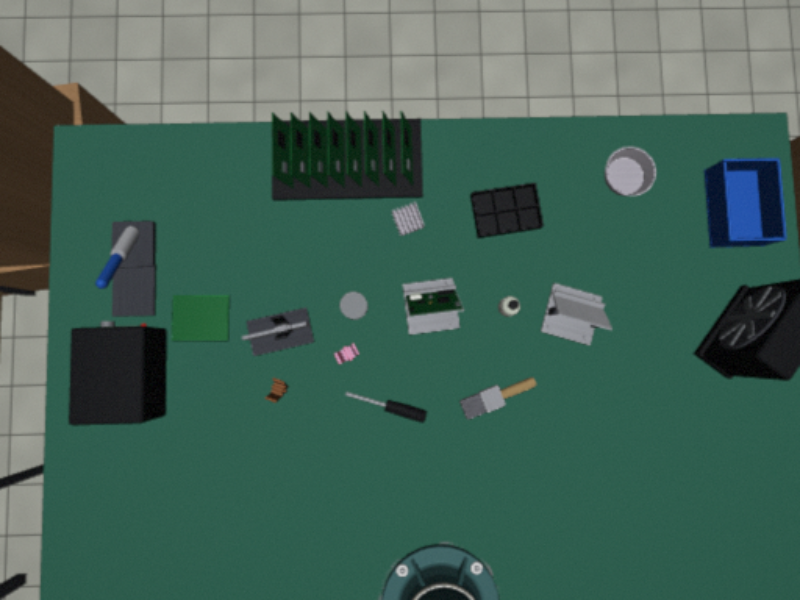

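View pics/side0.png

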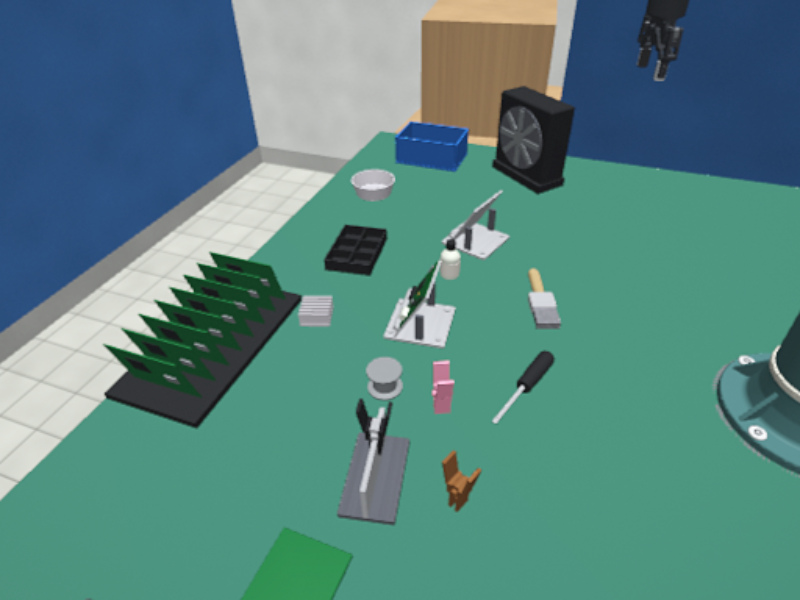

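Top picture: a black clamp sits on the strip at about (281,330) in the 800-px view. The look-alikes are pink at (347,353) and brown at (277,391). The stand with the board is at (432,305), and the empty one is at (577,315). The black clamp on the strip fits the description. Next I fit the known shapes to the depth clouds and take one crop to confirm.

```bash
cat > fit.py <<'E'
from h import *
from scipy.optimize import least_squares
def sdf(p,c,Rm,hs):
    q=np.abs((p-c)@Rm)-hs
    return np.linalg.norm(np.maximum(q,0),axis=1)+np.minimum(q.max(1),0)
T=R.from_euler('y',-30,degrees=True).as_matrix() # x out of face, z up slope
I=np.eye(3); E=np.array([-.0199,0,.1004])
stand=[(np.array([0,0,.004]),I,np.array([.05,.05,.004])),(E-T[:,2]*.05,T,np.array([.003,.049,.05]))]
strip=[(np.array([0,0,.005]),I,np.array([.035,.06,.005])),(np.array([0,0,.0325]),I,np.array([.003,.06,.0325]))]
def fit(P,model,g):
    def f(v):
        Rz=R.from_euler('z',v[2]).as_matrix(); q=(P-np.array([v[0],v[1],v[3]]))@Rz
        return np.abs(np.min([sdf(q,*m) for m in model],0))
    return least_squares(f,g,loss='cauchy',f_scale=.003,x_scale=[.01,.01,.1,.01]),f
def pts(n,c,r):
    z=np.load(n+'0.npz'); W=cloud(n,z['d']); P=W[np.isfinite(W).all(-1)]
    return P[(np.hypot(*(P[:,:2]-c).T)<r)&(P[:,2]>.004)&(P[:,2]<.14)]
E
python3 - <<'E'
from fit import *
for nm,m,c,y0 in(('stand',stand,(.56,.007),0),('strip',strip,(.52,.285),.1)):
    for ns in(['top'],['side'],['top','side']):
        P=np.vstack([pts(n,c,.085) for n in ns]); best=None
        for dy in(-.3,-.1,.1,.3):
            r,f=fit(P,m,[c[0],c[1],y0+dy,0])
            if best is None or r.cost<best[0].cost: best=(r,f)
        r,f=best; v=r.x
        print(nm,ns,len(P),np.round(v,4),'deg',np.degrees(v[2]),'med',np.median(f(v)))
        Rz=R.from_euler('z',v[2]).as_matrix(); o=np.array([v[0],v[1],v[3]])
        if nm=='stand': print(' edge',o+Rz@E)
        else:
            for n in ns:
                Q=(pts(n,c,.085)-o)@Rz; t=Q[Q[:,2]>.075]
                print(' clamp',n,len(t),np.round(t.min(0),4),np.round(t.max(0),4),np.round(t.mean(0),4))
im=np.load('side0.npz')['im'][220:350,190:330,::-1]
cv2.imwrite('pics/crop.png',cv2.resize(im,None,fx=4,fy=4,interpolation=cv2.INTER_CUBIC))
E
```

```text
stand ['top'] 1143 [ 5.688e-01 -2.000e-04  1.059e-01  1.700e-03] deg 6.070050325339935 med 0.0013974891823259972
 edge [ 0.54899159 -0.00235016  0.10205363]
stand ['side'] 1278 [ 5.644e-01  8.000e-04  1.104e-01 -2.000e-04] deg 6.327788296696842 med 0.0009662356109354439
 edge [ 0.54461515 -0.00136924  0.10016222]
stand ['top', 'side'] 2421 [5.640e-01 5.000e-04 1.101e-01 1.000e-04] deg 6.309515716624667 med 0.0011692969100992505
 edge [ 0.54421059 -0.00166731  0.10049859]
strip ['top'] 978 [5.200e-01 2.942e-01 2.000e-01 5.000e-04] deg 11.45755053796258 med 0.0016684027403305324
 clamp top 128 [-0.0202 -0.0309  0.0763] [ 0.0204 -0.0039  0.1189] [ 0.0015 -0.0184  0.0952]
strip ['side'] 2280 [ 5.210e-01  2.966e-01  1.992e-01 -4.000e-04] deg 11.415730523912078 med 0.0006970552776373231
 clamp side 305 [-0.0201 -0.0293  0.0751] [ 0.0203 -0.0035  0.1181] [ 0.0023 -0.0143  0.0947]
strip ['top', 'side'] 3258 [ 5.208e-01  2.964e-01  1.971e-01 -2.000e-04] deg 11.292519572225507 med 0.0009600084384271401
 clamp top 129 [-0.0213 -0.0329  0.0754] [ 0.0193 -0.0059  0.1195] [ 0.0003 -0.0203  0.0957]
 clamp side 304 [-0.0198 -0.029   0.0751] [ 0.0206 -0.0033  0.1179] [ 0.0026 -0.0142  0.0946]
```

View pics/crop.png

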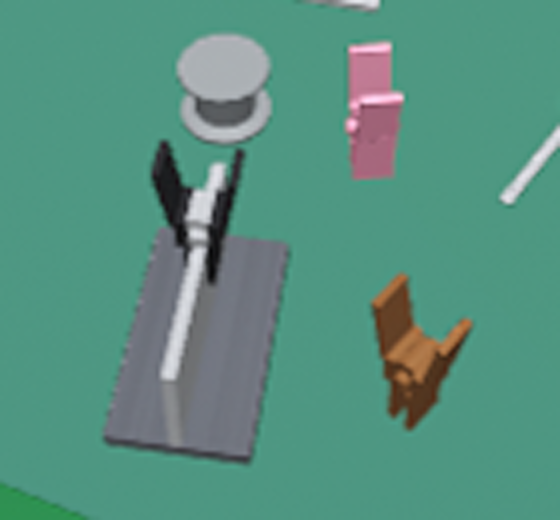

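The crop confirms it: the black clamp is on the strip, with the brown and pink look-alikes standing free beside it. The fit is consistent, with tails 41 mm apart and their tops at 119 mm. The clamp hinge is near (0.524, 0.279, 0.075) with strip yaw 11.4°. The stand edge is near (0.545, -0.0015, 0.1003) with yaw 6.3°.

Request:
servo_tool:
  linear:
    - [0,0,0]
    - [0,0,0]
    - [0,0,0]
    - [0,0,0]
    - [0,0,0]
    - [0,0,0]
    - [0,0,0]
    - [0,0,0]
    - [0,0,0]
    - [0,0,0]
  delta_rot:
    - [0,0,-0.1374]
    - [0,0,-0.1374]
    - [0,0,-0.1374]
    - [0,0,-0.1374]
    - [0,0,-0.1374]
    - [0,0,-0.1374]
    - [0,0,-0.1374]
    - [0,0,-0.1374]
    - [0,0,-0.1374]
    - [0,0,-0.1374]
  grip: [85,85,85,85,85,85,85,85,85,85]

```text
t: 1.6
ee_pos: [0.2793, -0.6691, 0.2454]
tool_rot: [-180.0, 0.0, 101.7]
force: [-0.0, -0.2, -0.5]
finger_gap: 0.0849
grasp_force: 0.0
```

Request:
servo_tool:
  linear:
    - [35,32,0]
    - [35,32,0]
    - [35,32,0]
    - [35,32,0]
    - [35,32,0]
    - [35,32,0]
    - [35,32,0]
    - [35,32,0]
    - [35,32,0]
    - [35,32,0]
  delta_rot:
    - [0,0,0]
    - [0,0,0]
    - [0,0,0]
    - [0,0,0]
    - [0,0,0]
    - [0,0,0]
    - [0,0,0]
    - [0,0,0]
    - [0,0,0]
    - [0,0,0]
  grip: [85,85,85,85,85,85,85,85,85,85]

```text
t: 2.6
ee_pos: [0.5248, -0.2612, 0.2456]
tool_rot: [180.0, 0.0, 101.4]
force: [-0.5, -0.9, 0.6]
finger_gap: 0.0849
grasp_force: 0.0
```

Request:
servo_tool:
  linear:
    - [42,10,0]
    - [42,10,0]
    - [42,10,0]
    - [42,10,0]
    - [42,10,0]
    - [42,10,0]
    - [42,10,0]
    - [42,10,0]
    - [42,10,0]
    - [0,0,0]
  delta_rot:
    - [0,0,0]
    - [0,0,0]
    - [0,0,0]
    - [0,0,0]
    - [0,0,0]
    - [0,0,0]
    - [0,0,0]
    - [0,0,0]
    - [0,0,0]
    - [0,0,0]
  grip: [85,85,85,85,85,85,85,85,85,85]

```text
t: 3.6
ee_pos: [0.5375, 0.1344, 0.2465]
tool_rot: [179.8, -0.3, 102.0]
force: [0.6, 0.0, 0.5]
finger_gap: 0.0846
grasp_force: 0.0
```

Request:
servo_tool:
  linear:
    - [36,4,0]
    - [36,4,0]
    - [36,4,0]
    - [36,3,0]
    - [0,0,30]
    - [0,0,30]
    - [0,0,26]
    - [0,0,0]
    - [0,0,0]
    - [0,0,0]
  delta_rot:
    - [0,0,0]
    - [0,0,0]
    - [0,0,0]
    - [0,0,0]
    - [0,0,0]
    - [0,0,0]
    - [0,0,0]
    - [0,0,0]
    - [0,0,0]
    - [0,0,0]
  grip: [85,85,85,75,70,70,70,70,70,70]

```text
t: 4.6
ee_pos: [0.5248, 0.2704, 0.1608]
tool_rot: [179.8, -0.1, 101.4]
force: [0.5, 0.2, -0.4]
finger_gap: 0.07
grasp_force: 0.0
```

```bash
python3 - <<'E'
from h import *
s=sense();print(s['ee_pos'],s['tool_rot'],s['q'])
im,d=get_image('side'); np.savez('side1.npz',im=im,d=d)
a=im[190:350,150:330,::-1]
im2,d2=get_image('top'); np.savez('top1.npz',im=im2,d=d2)
b=im2[130:290,90:270,::-1]
cv2.imwrite('pics/g1.png',cv2.resize(np.hstack([a,b]),(800,356),interpolation=cv2.INTER_CUBIC))
E
```

```text
[0.52480797 0.27036096 0.16082727] [ 1.79848906e+02 -5.16223719e-02  1.01381326e+02] [-15.01947511  32.06797633 -23.15945925 112.99256028  19.59540227
  38.55554309 -39.08612032]
```

View pics/g1.png

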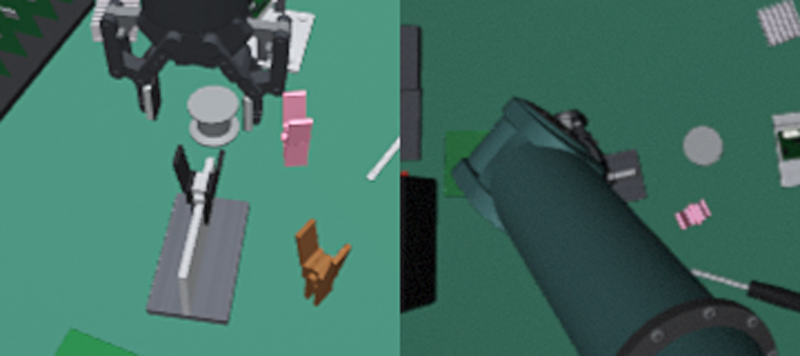

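The side crop shows the open fingers on either side of the clamp, above it, with the gripper aligned. The top view is blocked by the arm. I'll shift 8 mm along y, go down and close.

Request:
servo_tool:
  linear:
    - [4,0.5,0]
    - [4.5,0.7,0]
    - [0,0,15]
    - [0,0,15]
    - [0,0,15]
    - [0,0,12]
    - [0,0,6]
    - [0,0,0]
    - [0,0,0]
    - [0,0,0]
  delta_rot:
    - [0,0,0]
    - [0,0,0]
    - [0,0,0]
    - [0,0,0]
    - [0,0,0]
    - [0,0,0]
    - [0,0,0]
    - [0,0,0]
    - [0,0,0]
    - [0,0,0]
  grip: [70,70,70,70,70,70,70,70,60,50]

```text
t: 5.7
ee_pos: [0.5237, 0.2787, 0.0968]
tool_rot: [179.9, -0.0, 101.4]
force: [0.4, 0.7, 0.3]
finger_gap: 0.0502
grasp_force: 0.0
```

Request:
servo_tool:
  linear:
    - [0,0,0]
    - [0,0,0]
    - [0,0,0]
    - [0,0,0]
    - [0,0,0]
  delta_rot:
    - [0,0,0]
    - [0,0,0]
    - [0,0,0]
    - [0,0,0]
    - [0,0,0]
  grip: [46,44,42,40,38]

```text
t: 6.2
ee_pos: [0.5237, 0.2789, 0.0971]
tool_rot: [179.9, -0.0, 101.4]
force: [1.2, 0.2, 4.1]
finger_gap: 0.0384
grasp_force: 4.2
```

Request:
servo_tool:
  linear:
    - [0,0,0]
    - [0,0,0]
    - [0,0,0]
    - [0,0,0]
    - [0,0,0]
    - [0,0,0]
    - [0,0,0]
    - [0,0,0]
  delta_rot:
    - [0,0,0]
    - [0,0,0]
    - [0,0,0]
    - [0,0,0]
    - [0,0,0]
    - [0,0,0]
    - [0,0,0]
    - [0,0,0]
  grip: [35,32,29,26,23,20,20,20]

```text
t: 7.0
ee_pos: [0.5248, 0.2798, 0.0982]
tool_rot: [179.8, -0.1, 101.4]
force: [0.7, -0.6, 10.3]
finger_gap: 0.0246
grasp_force: 58.6
```

Request:
servo_tool:
  linear:
    - [0,0,-3]
    - [0,0,-6]
    - [0,0,-12]
    - [0,0,-20]
    - [0,0,-20]
    - [0,0,-20]
    - [0,0,-20]
    - [0,0,0]
    - [0,0,0]
    - [0,0,0]
  delta_rot:
    - [0,0,0]
    - [0,0,0]
    - [0,0,0]
    - [0,0,0]
    - [0,0,0]
    - [0,0,0]
    - [0,0,0]
    - [0,0,0]
    - [0,0,0]
    - [0,0,0]
  grip: [20,20,20,20,20,20,20,20,20,20]

```text
t: 8.0
ee_pos: [0.5221, 0.2776, 0.1962]
tool_rot: [-179.8, 0.1, 101.4]
force: [-0.1, -0.4, -1.3]
finger_gap: 0.0244
grasp_force: 59.1
```

```bash
python3 - <<'E'
from h import *
s=sense();print(s['ee_pos'],s['tool_rot'],s['finger_gap'],s['grasp_force'])
im,d=get_image('side'); np.savez('side2.npz',im=im,d=d); W=cloud('side',d)
cv2.imwrite('pics/g2.png',cv2.resize(im[150:310,150:350,::-1],(800,640-40),interpolation=cv2.INTER_CUBIC))
T=R.from_euler('xyz',s['tool_rot'],degrees=True).as_matrix()
for x in silhouettes('side','clamp')[:4]:
    w=(W[x['pixels']]-s['ee_pos'])@T; w=w[np.isfinite(w).all(1)]
    print(x['p'],x['position'],np.round(np.percentile(w,[1,50,99],axis=0),4).tolist())
E
```

```text
[0.52214283 0.27761795 0.19621502] [-1.79844817e+02  6.23186558e-02  1.01403716e+02] 0.024390611341442093 59.09638524055481
0.96 [290.9, 307.4] [[0.0203, -0.1223, 0.1183], [0.041, -0.0987, 0.1502], [0.0565, -0.0831, 0.196]]
0.68 [282.2, 251.0] [[-0.1211, -0.0813, 0.1189], [-0.0964, -0.0674, 0.1442], [-0.0823, -0.0553, 0.1967]]
0.58 [239.3, 239.6] [[-0.1446, -0.0138, -0.0206], [0.0088, 0.0016, 0.0152], [0.0136, 0.0548, 0.1971]]
0.31 [190.4, 363.5] [[0.1083, 0.014, 0.1879], [0.1481, 0.0646, 0.1904], [0.1824, 0.1089, 0.1929]]
```

View pics/g2.png

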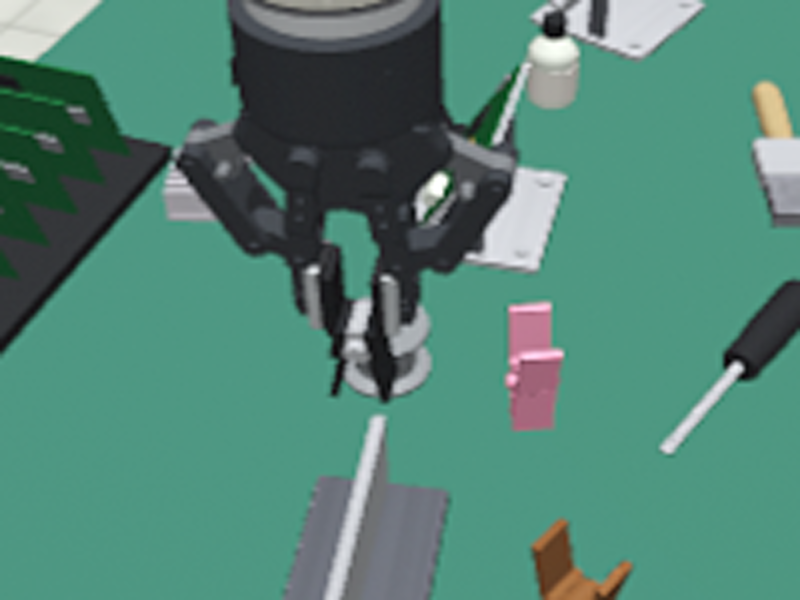

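The clamp is held upright between the pads, jaws open and clear of the strip. I'll measure where it sits in the tool frame and work out the placing move.

```bash
python3 - <<'E'
from h import *
s=sense()
z=np.load('side2.npz'); W=cloud('side',z['d'])
T=R.from_euler('xyz',s['tool_rot'],degrees=True).as_matrix()
w=(W-s['ee_pos'])@T
m=(np.abs(w[...,0])<.03)&(np.abs(w[...,1])<.03)&(w[...,2]>.018)&(w[...,2]<.08)
p=w[m]
print(len(p),np.round(p.min(0),4),np.round(p.max(0),4))
for a in range(20,64,6):
    q=p[(p[:,2]>a/1e3)&(p[:,2]<=(a+6)/1e3)]
    if len(q): print(a,len(q),np.round(np.percentile(q,[3,97],axis=0)[:,:2],4).tolist())
# target
yaw=np.radians(6.3); Rz=R.from_euler('z',yaw).as_matrix()
ed=Rz@R.from_euler('y',-30,degrees=True).as_matrix()
e=np.array([.5448,-.0015,.1003])
Tt=np.column_stack([ed[:,1],ed[:,0],-ed[:,2]]); print('tool rpy',R.from_matrix(Tt).as_euler('xyz',degrees=True))
for h in(.033,.093): print(h,'tcp', e+ed[:,2]*h)
dv=R.from_matrix(T.T@Tt).as_rotvec(); print('rotvec',dv)
print('move world->current tool',T.T@(e+ed[:,2]*.093-s['ee_pos'])*1000, 'in target tool',Tt.T@(e+ed[:,2]*.093-s['ee_pos'])*1000)
E
```

```text
175 [-0.0118 -0.0147  0.0182] [0.0142 0.0115 0.0589]
20 40 [[0.0039, -0.0126], [0.0139, 0.0089]]
26 30 [[0.0006, -0.0132], [0.0126, 0.0099]]
32 15 [[0.0061, -0.0104], [0.0108, 0.0081]]
38 19 [[-0.005, -0.0119], [0.0112, 0.0084]]
44 26 [[-0.0102, -0.0132], [0.0108, 0.0094]]
50 25 [[-0.0101, -0.0142], [0.0108, 0.0108]]
56 6 [[-0.0071, -0.0146], [0.0103, 0.0077]]
tool rpy [150.    0.   96.3]
0.033 tcp [ 0.52839964 -0.00331062  0.12887884]
0.093 tcp [ 0.49858082 -0.00660265  0.18084036]
rotvec [-0.52583177 -0.02234344  0.08737986]
move world->current tool [-274.09453357  -79.49559392   15.69671911] in target tool [-280.1012068  -55.0921104  -14.2099647]
```

Request:
servo_tool:
  linear:
    - [0,0,0]
    - [0,0,0]
    - [0,0,0]
    - [0,0,0]
    - [0,0,0]
    - [0,0,0]
    - [0,0,0]
    - [0,0,0]
  delta_rot:
    - [-0.0877,-0.0037,0.0146]
    - [-0.0877,-0.0037,0.0146]
    - [-0.0877,-0.0037,0.0146]
    - [-0.0877,-0.0037,0.0146]
    - [-0.0877,-0.0037,0.0146]
    - [-0.0877,-0.0037,0.0146]
    - [0,0,0]
    - [0,0,0]
  grip: [20,20,20,20,20,20,20,20]

```text
t: 8.9
ee_pos: [0.5281, 0.2779, 0.1951]
tool_rot: [152.7, 0.5, 96.7]
force: [-0.1, 0.9, 0.1]
finger_gap: 0.0244
grasp_force: 59.2
```

Request:
servo_tool:
  linear:
    - [-35,-7,-5]
    - [-35,-7,-3]
    - [-35,-7,-2]
    - [-35,-7,-2]
    - [-35,-7,-2]
    - [-35,-7,0]
    - [-35,-7,0]
    - [-35,-6,0]
    - [0,0,0]
    - [0,0,0]
  delta_rot:
    - [0,0,0]
    - [0,0,0]
    - [0,0,0]
    - [0,0,0]
    - [0,0,0]
    - [0,0,0]
    - [0,0,0]
    - [0,0,0]
    - [0,0,0]
    - [0,0,0]
  grip: [20,20,20,20,20,20,20,20,20,20]

```text
t: 9.9
ee_pos: [0.5101, 0.0145, 0.1864]
tool_rot: [152.5, 0.5, 96.1]
force: [0.7, 0.0, -0.3]
finger_gap: 0.0246
grasp_force: 59.2
```

Request:
servo_tool:
  linear:
    - [0,0,0]
    - [0,0,0]
  delta_rot:
    - [0,0,0]
    - [0,0,0]
  grip: [20,20]

```text
t: 10.1
ee_pos: [0.5097, 0.0196, 0.1863]
tool_rot: [152.6, 0.5, 96.7]
force: [0.0, -0.2, -0.6]
finger_gap: 0.0246
grasp_force: 59.2
```

```bash
cat > look.py <<'E'
from h import *
import sys
s=sense(); T=R.from_euler('xyz',s['tool_rot'],degrees=True).as_matrix()
print(s['ee_pos'],s['tool_rot'],s['finger_gap'])
ims=[]
for n in('side','top'):
    im,d=get_image(n); w=(cloud(n,d)-s['ee_pos'])@T
    c=(im[:,:,1].astype(int)>im[:,:,0]+15)
    ims.append(im)
    sl=(np.abs(w[...,0])<.06)&(np.abs(w[...,1])<.05)
    # coordinates in tool frame: y across jaws, z down slope
    for a in range(40,150,8):
        q=w[sl&(w[...,2]>a/1e3)&(w[...,2]<=(a+8)/1e3)]
        if len(q)>2: print(n,a,len(q),np.round(np.percentile(q,[3,50,97],axis=0)[:,:2]*1e3,1).tolist())
cv2.imwrite(f'pics/{sys.argv[1]}.png',cv2.resize(np.hstack([ims[0][110:260,170:340,::-1],ims[1][120:270,200:370,::-1]]),(800,352),interpolation=cv2.INTER_CUBIC))
E
python3 look.py p1
```

```text
[0.50974885 0.01956222 0.18626966] [152.55722121   0.52095087  96.69623182] 0.024582141688792122
side 40 21 [[-11.1, -11.4], [9.4, 8.8], [10.9, 10.4]]
side 48 19 [[-10.9, -13.6], [9.3, 10.4], [11.3, 12.0]]
side 88 69 [[-56.4, -14.9], [-12.1, -11.2], [26.8, -8.3]]
side 96 26 [[-52.7, -10.7], [-0.2, -8.5], [25.9, -6.1]]
side 104 26 [[-58.9, -13.1], [-9.2, -8.5], [25.1, -7.0]]
side 112 24 [[-50.5, -11.8], [18.1, -7.9], [27.2, -5.5]]
side 120 25 [[-54.6, -11.0], [-23.6, -7.7], [26.8, -6.2]]
side 128 33 [[-45.5, -26.7], [13.4, -7.1], [26.2, -5.3]]
side 136 47 [[-43.4, -30.8], [20.3, -9.1], [27.1, -4.7]]
side 144 34 [[-30.6, -34.3], [22.1, -9.2], [25.9, -2.5]]
top 40 14 [[-10.8, 7.5], [-2.2, 9.4], [8.2, 11.3]]
top 48 14 [[-12.0, 9.5], [-2.2, 10.7], [6.4, 12.6]]
top 80 3 [[-44.9, -13.4], [-42.3, -10.8], [-23.3, -10.5]]
top 88 58 [[-58.0, -15.1], [-28.7, -10.9], [22.3, -7.9]]
top 96 35 [[-56.0, -10.8], [-21.8, -8.8], [21.2, -6.3]]
top 104 34 [[-56.7, -10.7], [-22.4, -8.2], [23.8, -5.7]]
top 112 41 [[-54.7, -9.8], [-17.3, -8.0], [19.5, -5.6]]
top 120 40 [[-56.7, -9.1], [-27.6, -7.2], [21.8, -5.5]]
top 128 36 [[-55.0, -8.1], [-9.1, -6.7], [21.5, -3.5]]
top 136 31 [[-56.6, -7.9], [-23.2, -6.3], [20.6, -4.7]]
top 144 34 [[-54.4, -8.0], [0.4, -6.1], [23.3, 1.0]]
```

View pics/p1.png

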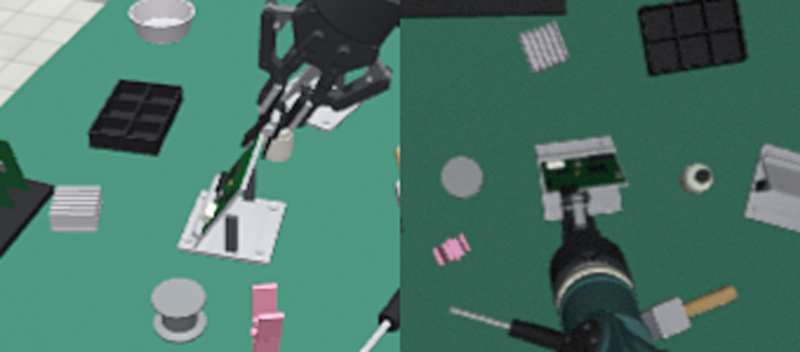

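The clamp is held above the board edge, open jaws about 25–30 mm from it. The tool still leans 2.5° too little. I'll refit the stand from both cameras' new views and compute the correction.

```bash
cat > ref.py <<'E'
from fit import *
s=sense(); T=R.from_euler('xyz',s['tool_rot'],degrees=True).as_matrix(); es=[]
for n in('side','top'):
    im,d=get_image(n); W=cloud(n,d); P=W[np.isfinite(W).all(-1)]
    w=(P-s['ee_pos'])@T
    P=P[(np.hypot(*(P[:,:2]-[.56,0]).T)<.085)&(P[:,2]>.004)&(w[:,2]>.075)]
    def f(v):
        q=(P-np.array([v[0],v[1],0]))@R.from_euler('z',v[2]).as_matrix()
        return np.abs(np.min([sdf(q,*m) for m in stand],0))
    r=least_squares(f,[.565,0,.11],loss='cauchy',f_scale=.002,x_scale=[.01,.01,.1])
    v=r.x; Rz=R.from_euler('z',v[2]).as_matrix(); e=np.array([v[0],v[1],0])+Rz@E
    print(n,len(P),'edge',np.round(e,4),np.degrees(v[2]),'in tool mm',np.round((e-s['ee_pos'])@T*1e3,1))
    es.append((e,v[2]))
e=np.mean([a for a,_ in es],0); Rz=R.from_euler('z',np.mean([b for _,b in es])).as_matrix()
ed=Rz@R.from_euler('y',-30,degrees=True).as_matrix(); Tt=np.column_stack([ed[:,1],ed[:,0],-ed[:,2]])
print('mean',e,'rotvec',R.from_matrix(T.T@Tt).as_rotvec(),'tgt rpy',R.from_matrix(Tt).as_euler('xyz',degrees=True))
for h in(.08,.033): print(h,np.round(Tt.T@(e+ed[:,2]*h-s['ee_pos'])*1e3,1))
E
python3 ref.py
```

```text
side 1273 edge [ 0.5443 -0.0012  0.1004] 6.091550384941744 in tool mm [-24.  -11.   91.1]
top 973 edge [ 0.5442 -0.0033  0.1004] 5.8851982238206375 in tool mm [-26.1 -11.3  91. ]
mean [ 0.54425861 -0.00226552  0.1004    ] rotvec [-0.04505039  0.00207174  0.01591748] tgt rpy [150.          0.         95.9883743]
0.08 [-25.5 -14.9  10.4]
0.033 [-25.5 -14.9  57.4]
```

Request:
servo_tool:
  linear:
    - [0,0,0]
    - [0,0,0]
    - [-9,-5,0]
    - [-9,-5,0]
    - [-7.5,-4.5,0]
    - [0,0,0]
    - [0,0,0]
    - [0,0,0]
  delta_rot:
    - [-0.025,0.001,0.008]
    - [-0.02,0.001,0.008]
    - [0,0,0]
    - [0,0,0]
    - [0,0,0]
    - [0,0,0]
    - [0,0,0]
    - [0,0,0]
  grip: [20,20,20,20,20,20,20,20]

```text
t: 11.1
ee_pos: [0.4996, -0.0082, 0.1788]
tool_rot: [150.0, 0.0, 95.8]
force: [0.3, -0.8, -1.0]
finger_gap: 0.0247
grasp_force: 59.2
```

```bash
python3 ref.py; python3 look.py p2 | grep -E "4[0-9] | 8[0-9] | 96 "
```

```text
side 1275 edge [ 0.5442 -0.0012  0.1004] 6.47776814464896 in tool mm [ 2.5 -0.1 90.5]
top 1025 edge [ 0.544  -0.0033  0.1004] 5.994315969243225 in tool mm [ 0.5 -0.5 90.3]
mean [ 0.5441312 -0.0022313  0.1004   ] rotvec [-0.0001944   0.00363261 -0.00590686] tgt rpy [150.           0.          96.23604206]
0.08 [ 1.1 -0.3 10.4]
0.033 [ 1.1 -0.3 57.4]
side 40 17 [[-7.7, -11.2], [8.6, 7.8], [12.2, 10.0]]
side 48 19 [[-6.7, -13.2], [8.6, 9.4], [11.9, 11.5]]
side 88 74 [[-34.5, -3.6], [11.4, 0.0], [52.6, 2.5]]
side 96 29 [[-41.5, -2.1], [22.1, 2.1], [52.2, 3.6]]
side 128 46 [[-40.7, -18.6], [32.7, 2.1], [52.6, 4.4]]
side 136 48 [[-38.8, -23.8], [45.8, -9.0], [52.0, 4.5]]
side 144 48 [[-40.8, -28.8], [46.8, -15.5], [52.4, 8.4]]
top 40 17 [[-12.6, 7.9], [-1.8, 9.4], [7.9, 11.7]]
top 48 15 [[-11.3, -2.0], [-3.2, 10.6], [8.0, 12.2]]
top 80 5 [[-44.2, -1.7], [-12.9, 0.0], [16.4, 1.9]]
top 88 99 [[-44.0, -4.1], [3.8, 0.4], [47.0, 3.7]]
top 96 47 [[-45.1, 0.6], [-3.6, 2.2], [48.1, 3.8]]
top 104 41 [[-41.4, 0.5], [4.6, 2.2], [44.4, 4.2]]
top 112 41 [[-45.5, -0.8], [3.1, 2.3], [48.6, 4.6]]
top 120 47 [[-40.8, 0.5], [-3.5, 2.1], [43.6, 4.3]]
top 136 44 [[-44.6, 0.7], [1.5, 2.6], [46.8, 4.7]]
top 144 44 [[-39.8, -0.1], [20.8, 2.8], [46.8, 9.8]]
```

Jaws and edge are aligned to under 1 mm and 0.5°. Now I push on along the slope.

Request:
servo_tool:
  linear:
    - [1,0,8]
    - [0,0,8]
    - [0,0,8]
    - [0,0,8]
    - [0,0,8]
    - [0,0,5]
    - [0,0,0]
    - [0,0,0]
  delta_rot:
    - [0,0,0]
    - [0,0,0]
    - [0,0,0]
    - [0,0,0]
    - [0,0,0]
    - [0,0,0]
    - [0,0,0]
    - [0,0,0]
  grip: [20,20,20,20,20,20,20,20]

```text
t: 12.1
ee_pos: [0.5213, -0.0059, 0.1394]
tool_rot: [150.1, 0.0, 95.7]
force: [0.8, -0.6, -0.7]
finger_gap: 0.024
grasp_force: 59.2
```

Request:
servo_tool:
  linear:
    - [0,0,4]
    - [0,0,4]
    - [0,0,2]
    - [0,0,0]
    - [0,0,0]
    - [0,0,0]
  delta_rot:
    - [0,0,0]
    - [0,0,0]
    - [0,0,0]
    - [0,0,0]
    - [0,0,0]
    - [0,0,0]
  grip: [20,20,20,20,20,20]

```text
t: 12.7
ee_pos: [0.5263, -0.0054, 0.131]
tool_rot: [150.0, 0.0, 95.8]
force: [-0.2, -0.5, -0.7]
finger_gap: 0.0244
grasp_force: 59.2
```

```bash
python3 - <<'E'
from h import *
s=sense(); T=R.from_euler('xyz',s['tool_rot'],degrees=True).as_matrix()
print((np.array([.5441,-.0022,.1004])-s['ee_pos'])@T*1e3, s['tool_rot'], s['force']@T)
E
```

```text
[ 1.44052057  0.33734884 35.49180895] [1.50045003e+02 1.54810320e-02 9.57569932e+01] [-0.44170488 -0.58066464  0.45314867]
```

Request:
servo_tool:
  linear:
    - [0,0,1.5]
    - [0,0,1]
    - [0,0,0]
    - [0,0,0]
  delta_rot:
    - [0,0,0]
    - [0,0,0]
    - [0,0,0]
    - [0,0,0]
  grip: [20,20,20,20]

```text
t: 13.1
ee_pos: [0.5276, -0.0053, 0.1287]
tool_rot: [150.1, 0.0, 95.8]
force: [1.0, 0.1, 0.6]
finger_gap: 0.0243
grasp_force: 59.2
```

Request:
servo_tool:
  linear:
    - [0,0,1]
    - [0,0,0]
    - [0,0,0]
  delta_rot:
    - [0,0,0]
    - [0,0,0]
    - [0,0,0]
  grip: [20,20,20]

```text
t: 13.4
ee_pos: [0.5277, -0.0053, 0.1284]
tool_rot: [150.0, 0.1, 95.8]
force: [-4.2, -0.6, 7.0]
finger_gap: 0.0245
grasp_force: 60.5
```

The barrel has met the edge (about 8 N along the slope, at the expected depth). I'll release gradually with a slight push.

Request:
servo_tool:
  linear:
    - [0,0,0.5]
    - [0,0,0.5]
    - [0,0,0.5]
    - [0,0,0.5]
    - [0,0,0]
    - [0,0,0]
    - [0,0,0]
    - [0,0,0]
  delta_rot:
    - [0,0,0]
    - [0,0,0]
    - [0,0,0]
    - [0,0,0]
    - [0,0,0]
    - [0,0,0]
    - [0,0,0]
    - [0,0,0]
  grip: [26,28,30,32,34,36,38,40]

```text
t: 14.2
ee_pos: [0.5297, -0.0052, 0.1262]
tool_rot: [150.0, 0.0, 95.7]
force: [1.0, -0.1, -0.7]
finger_gap: 0.0399
grasp_force: 2.7
```

Request:
servo_tool:
  linear:
    - [0,0,0]
    - [0,0,0]
    - [0,0,0]
    - [0,0,0]
    - [0,0,0]
    - [0,0,0]
  delta_rot:
    - [0,0,0]
    - [0,0,0]
    - [0,0,0]
    - [0,0,0]
    - [0,0,0]
    - [0,0,0]
  grip: [45,50,56,62,68,70]

```text
t: 14.8
ee_pos: [0.529, -0.0051, 0.1261]
tool_rot: [150.1, 0.0, 95.8]
force: [0.1, -0.2, 0.7]
finger_gap: 0.0698
grasp_force: 0.0
```

```bash
python3 look.py p3 | head -12
```

```text
[ 0.52901618 -0.00513924  0.12609842] [1.50057624e+02 7.91203851e-03 9.57545034e+01] 0.06978604197012286
side 40 26 [[-5.5, -2.6], [34.2, 3.1], [51.7, 7.0]]
side 48 23 [[-38.4, -1.1], [25.5, 3.2], [52.1, 7.0]]
side 56 19 [[-32.6, -1.6], [29.5, 3.0], [52.8, 5.1]]
side 64 28 [[-29.2, -17.5], [30.2, 2.8], [52.1, 5.0]]
side 72 50 [[-39.2, -21.3], [43.3, 0.8], [51.2, 5.3]]
side 80 44 [[-40.5, -25.8], [47.5, -15.4], [52.1, 3.4]]
side 88 66 [[-39.9, -29.9], [31.2, 2.8], [51.9, 10.7]]
side 96 75 [[-39.9, -34.5], [8.1, 3.3], [50.9, 11.0]]
side 104 146 [[-42.2, -49.8], [8.9, -42.9], [52.2, 10.1]]
side 112 166 [[-41.2, -47.5], [-0.1, -33.6], [53.7, 10.7]]
side 120 131 [[-38.6, -43.2], [31.8, -23.1], [57.0, 8.4]]
```

View pics/p3.png

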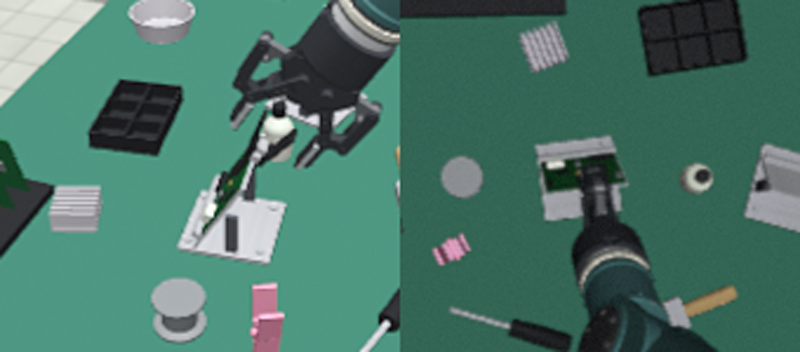

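The clamp is on the edge with both fingers clear of its tails. I'll back off along the slope and check.

Request:
servo_tool:
  linear:
    - [0,0,-8]
    - [0,0,-15]
    - [0,0,-25]
    - [0,0,-30]
    - [0,0,-40]
    - [0,0,-40]
    - [0,0,-40]
    - [0,0,0]
    - [0,0,0]
  delta_rot:
    - [0,0,0]
    - [0,0,0]
    - [0,0,0]
    - [0,0,0]
    - [0,0,0]
    - [0,0,0]
    - [0,0,0]
    - [0,0,0]
    - [0,0,0]
  grip: [70,70,70,70,70,70,70,70,70]

```text
t: 15.8
ee_pos: [0.4646, -0.0178, 0.242]
tool_rot: [149.8, 0.6, 95.1]
force: [0.0, -0.1, 0.6]
finger_gap: 0.07
grasp_force: 0.0
```

```bash
python3 - <<'E'
from fit import *
ed=R.from_euler('z',6.2,degrees=True).as_matrix()@T; e=np.array([.5441,-.0022,.1004]); ims=[]
for n in('side','top'):
    im,d=get_image(n); ims.append(im); w=(cloud(n,d)-e)@ed
    m=(np.abs(w[...,0])<.04)&(np.abs(w[...,1])<.04)&(w[...,2]>.012)&(w[...,2]<.075)
    p=w[m]*1e3; print(n,len(p),np.round(np.percentile(p,[2,50,98],axis=0),1).tolist(),p.max(0))
    for a in range(12,60,6):
        q=p[(p[:,2]>a)&(p[:,2]<=a+6)]
        if len(q): print(a,len(q),np.round(q.min(0),1),np.round(q.max(0),1))
    b=(np.abs(w[...,0])<.012)&(np.abs(w[...,1])<.048)&(np.abs(w[...,1])>.02)&(w[...,2]<-.003)&(w[...,2]>-.03)
    print('board face',np.round(np.median(w[b],0)*1e3,1))
cv2.imwrite('pics/p4.png',cv2.resize(np.hstack([ims[0][130:260,190:330,::-1],ims[1][140:270,210:350,::-1]]),(800,371),interpolation=cv2.INTER_CUBIC))
E
```

```text
side 176 [[-19.2, -11.5, 13.1], [-4.1, 6.0, 25.7], [19.3, 11.7, 53.7]] [19.79479866 13.31938774 54.51029973]
12 23 [-13.8   4.5  12. ] [10.6 13.3 17.8]
18 57 [-14.2 -14.5  18. ] [14.2 11.1 23.7]
24 16 [-14.6 -12.7  24.1] [15.4 10.4 29.4]
30 17 [-17.1  -5.9  30.1] [16.5 11.7 35.9]
36 13 [-17.5  -9.4  36.2] [18.4 10.  41.7]
42 17 [-17.6 -10.9  42.3] [19.1  9.8 47.9]
48 31 [-20.1 -11.7  48.4] [19.8 11.5 53.9]
54 2 [16.2 -9.6 54.1] [19.6 10.3 54.5]
board face [  2.8  41.8 -16.2]
top 144 [[-19.4, -13.1, 17.2], [-10.0, -2.6, 36.0], [20.2, 7.8, 56.0]] [21.33305238  9.83710087 59.76903155]
12 5 [ -4.9 -10.5  14.3] [12.7  9.8 17.7]
18 31 [-11.6 -13.8  18.4] [13.7  7.9 23.2]
24 19 [-12.9 -13.4  24.1] [15.9  7.5 29.9]
30 17 [-17.  -11.5  30. ] [17.1  7.6 36. ]
36 17 [-14.8 -13.5  36. ] [17.5  6.1 40.9]
42 16 [-17.8 -12.7  42.1] [19.4  7.2 48. ]
48 23 [-20.4 -11.2  48.5] [20.2  7.8 53.9]
54 16 [-20.  -12.8  54.4] [21.3  2.7 59.8]
board face [  2.6  21.3 -15.9]
```

View pics/p4.png

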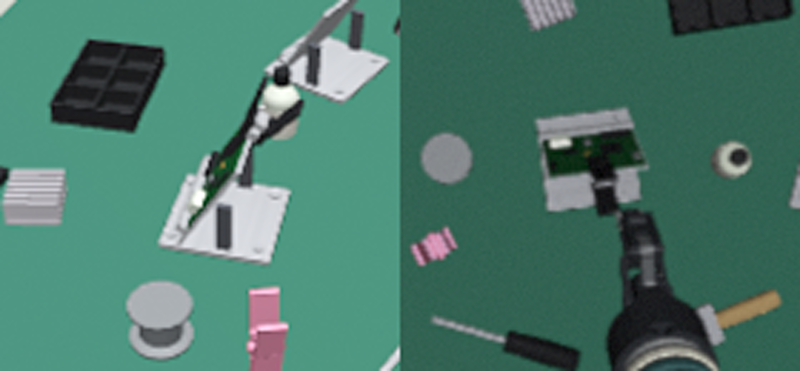

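The clamp is home: tails end 54 mm above the edge, as expected, and spread ±20 mm symmetrically. It sits within 2 mm of the edge's middle, and the board face is unchanged. Handing in.

```bash
python3 -c "
from station import *
print(close_job())"
```

```text
the job is handed in; nothing more can be done
None
```

The black clamp is off the strip and gripping board and plate at about the middle of the stand's top edge, fully home, with the arm clear and the board still seated; the job is handed in, but no verdict came back.

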